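# Hold the spring clip open over the locked card

### The arm

A 6-joint arm with a two-finger parallel gripper is mounted at the origin on a cart in front of the work surface, level with it; the furniture and walls round the work are solid. World frame = base frame: x ahead of the robot, y to its left, z up, the work surface at z = 0. Lengths are in m, angles in rad, forces in N, time in s.
With the tool pointing down it reaches from about 0.25 to 0.8 m from the base axis. Payload 3.9 kg.
Tool frame: the origin (TCP) lies on the centre line of the jaws, within the pads' length; the fingertips stand 19 mm ahead of it and the grasp point (between the pads) is the TCP; z points along the fingers, y is the line along which they close (so a half turn about z gives the same grasp; the last joint's range is limited). The gripper opens to 85 mm and grips with 20 to 120 N. Pads are 22 mm wide; open, the fingers measure 114 mm over their backs; the gripper's body (76 mm by 85 mm) begins 54 mm behind the grasp point. The pads swing forward as they close: fully open they stand 13 mm farther back than shut.
Start: joints at [-1.161, 0.26, -0.138, 1.173, 0, 1.571], TCP at [0.209, -0.482, 0.25] pointing down, gripper open.
Joint ranges: [-2.78, 2.78], [-0.83, 1.72], [-1.28, 1.37], [-1.9, 2.12], [-1.57, 1.48], [-3.14, 3.14]. Speed limits (rad/s): [2.57, 2.57, 3.14, 3.14, 3.14, 3.14].

### API

Orientations are given as a unit quaternion [x, y, z, w].
In Python, from workcell import * gives the robot as it stands.
- The arm moves only by the tool step_arm, never from a script. Its argument "targets" is a list of rows, each a list of 4 numbers: the shift along the world's x, y, z in mm, then the turn about the world's z in rad. In form: [[tx, ty, tz, yaw], ...]. A call has exactly 5 rows; each row is the pose to reach, as a shift and turn from the pose commanded when the call began; what a row does not reach only later rows make up. A row lasts 1/8 s, in which the tool goes at most 62.5 mm and 10.7 degrees, less where a joint would pass 70% of its speed; a pose out of reach is approached as far as the arm can. A call with a gripper value outside its range is refused whole. "gripper" is the finger opening in mm, from 0 to 85.4, set as the call begins (left out, the last holds). The fingers move at their own pace and stop on an object; the grip force is fixed at half the most. Time passes only in rows, so rows that repeat a pose let the fingers close, or fill a call up. It gives the time, the measured TCP pose, the force, the opening and the grip force at its end, in the units of the state.
- get_obs(): the state, without advancing time (a new reading comes with each control period).
- capture(name): name is "scene" or "top"; returns a dict with "img" (420x560x3 uint8, red, green, blue), "fx", "fy", "cx", "cy" (pixels), "position" and "attitude" of the camera in the world. Camera axes: x right, y down, z forward; pixel columns grow to the right and rows downward; lengths in m; the calibration is good to about 2 mm. A picture is of the moment at which its call begins. There is no depth.
- job_done(): hands the job in; it is judged then, once.
Trained networks look in a picture, given as the dict that the camera call returned (one of the last four; its "shot" number tells which), for a name from the list of things; names that differ only in an ending like _2 or _b are one class to them, and where a whole thing is asked for, a point or a joint stands for the part that bears it (a point fixed in the world has none). Each returns a list of dicts, best first, with "score" (0 to 1); they miss things now and then, are a little off and sometimes report something else, mostly with a low value. They report only what shows in the picture. A call takes as long as a camera call.
- boxes_of(target, picture): "bbox" ([left, top, right, bottom] in pixels, round what is visible of it).
- pinpoint(target, picture): "centre" ([column, row] in pixels: a listed point, or the origin of a listed thing).
The state is a dict: "clock": time; "joint_positions": joint angles; "joint_vel": joint speeds; "joint_efforts": joint torques, N m; "tcp_pos": TCP position; "tcp_rot": TCP orientation; "wrist_force": force on the tool from outside, world axes, zero at the start; "wrist_torque": the same for the moment, N m; "width": opening from 0.0 (shut) to 1.0 (fully open); "finger_force": force on a finger pad.
Only numpy, scipy, OpenCV 4.12 (cv2) and the standard library are available. Lean on these libraries where they do the work, as an engineer would, in place of code of your own. Each camera call takes 0.05 s, during which the arm holds its last target. There are 200 camera calls.

### The job

Turn the black lock collar on the card stand until its red pointer stands at the green mark, so that the card is clamped. Then squeeze the orange spring clip open, take it off its steel rail and bring it down astride the top edge of the card near its middle, wide open with one jaw on either side and neither jaw touching the card, so that I can slip a sheet in. Finish while still holding the clip squeezed open there: do not let it close and do not let go; leave the other things on the table where they are.

Things in the scene. Friction and masses are not known exactly. Their poses are not given: they have to be found in the camera images.
- card_stand: Fixed white card stand, foot 84 (x) by 262 (y) by 14 mm. Origin on the table under the card's middle. A rigid white card with a blue band, 3 mm thick (x), 104 mm wide (y), stands upright in a clamp, top edge 140 mm above the table. The clamp, up to 44 mm high, reaches 24 mm either side of the card. The collar's axis is vertical at stand x = 0, y = +145 mm. z up.
- card_edge (a point): Middle of the card's top edge, 140 mm above the table. x is square to the card's face, y runs along the edge (card from -52 to +52 mm), z up.
- collar (a joint): Turn of the lock collar about its vertical axis, rad: 0 with the red pointer at the black mark (towards the stand's -x side), growing clockwise seen from above; the green mark is at 1.25, the stop at 1.6. It starts between 0 and 0.35, turns stiffly (0.04 N m) and stays where it is left. The collar also draws the steel clamp bar on to the card.
- collar_grip (a point): On the collar's axis at a good gripping height, 44 mm above the table. The collar is a black knurled round grip of 42 mm diameter from 28 to 53 mm above the table, over a flange of 60 mm diameter at 22 to 28 mm; a steel post of 25 mm diameter stands in its middle, up to 62 mm above the table.
- collar_pointer (a point): Outer end of the red pointer on the collar's flange, 29 mm from the collar's axis, 30 mm above the table; turns with the collar.
- lock_mark (a point): The green locked mark on the stand's foot, 37 mm from the collar's axis.
- clip_rail: Fixed clip rail: upright steel plate 4 mm thick (x), 120 mm long (y), top edge 90 mm above the table, on a blue foot 60 x 130 x 8 mm. Origin on the table under the plate's middle, z up.
- clip: Orange spring clip, 80 g, 30 mm wide (y), on the rail's top edge at the start, jaws down, tails up. Origin on its pivot pin. Jaws open along x; z points to the tails. Shut, the tails lean apart: 37 mm over their outer faces 30 mm above the pivot, 46 mm at their ends (46 mm above it). Squeezed to its stop (6 N at first, 14 N at last) their faces are upright, parallel, 20 mm apart.
- clip_grip (a point): Between the tails, 30 mm above the pivot: where to squeeze, along the clip's x.
- clip_mouth (a point): Between the lips of the jaws, 38 mm below the pivot (at the lower ends of the jaws). Same axes as the clip.
- clip_jaw (a joint): How far each jaw is turned open, rad: 0 with the lips 4 mm apart (as on the rail), 0.32 fully squeezed with the lips about 27 mm apart. A spring shuts it.
- tape_measure: Bystander: yellow tape measure, 76 x 64 x 31 mm, origin at the middle of its underside.
- screw_jar: Bystander: glass jar of screws in the middle of the table (not the one at the back left), 58 mm across, 78 mm tall, origin at the middle of its underside.
- purple_car: Bystander: purple toy car on the table (not in the tray), 66 x 31 x 19 mm, origin at the middle of its underside.
- screwdriver_1: Bystander: red screwdriver lying flat, 210 x 27 x 28 mm, origin at the middle of its underside.

How it is judged:
By the outcome, as a careful person would: the job done as asked, in the order asked, and still so for the second after the job is handed in, while the arm keeps its last pose, push and grip.
It also fails if it takes over 48 s, if anything falls off the work surface, if the arm or the gripper's body presses on something with over 40 N, if the wrist force passes 120 N, or if a joint passes its speed limit or range.

## Working session

There is one attempt and no reset: what is moved stays moved. The work goes in short steps, Python scripts to look and compute and a tool call to move; the robot and the scene stay as the last step left them, time stands still between calls to the robot, and variables do not carry over. Pictures are saved under pics/ and viewed, at most 10 in all, crops included, and the job is handed in when it is done.

Besides the shell and the picture viewer there is one more tool, called after "Request:" by a JSON object that holds its "api" and its "payload". step_arm: Moves the arm, as the interface text tells. Its arguments: {"type":"object","properties":{"targets":{"type":"array"},"gripper":{"type":"number"}},"required":["targets"]}

```bash
mkdir -p pics
cat > h.py <<'E'
from workcell import *
import numpy as np, cv2
from scipy.spatial.transform import Rotation as R
def cam(c):
    a=np.array(c["attitude"],float)
    Rm=a if a.shape==(3,3) else R.from_quat(a).as_matrix()
    return Rm,np.array(c["position"],float)
def ray(c,p):
    Rm,o=cam(c); d=Rm@np.array([(p[0]-c["cx"])/c["fx"],(p[1]-c["cy"])/c["fy"],1]); return o,d/np.linalg.norm(d)
def tri(rs):
    A=0;b=0
    for o,d in rs:
        P=np.eye(3)-np.outer(d,d);A=A+P;b=b+P@o
    x=np.linalg.solve(A,b); return x,max(np.linalg.norm((np.eye(3)-np.outer(d,d))@(x-o)) for o,d in rs)
def atz(c,p,z):
    o,d=ray(c,p); return o+d*(z-o[2])/d[2]
def proj(c,X):
    Rm,o=cam(c); v=Rm.T@(np.array(X)-o); return np.array([c["fx"]*v[0]/v[2]+c["cx"],c["fy"]*v[1]/v[2]+c["cy"]])
def save(c,n,crop=None,s=1):
    im=c["img"][:,:,::-1]
    if crop: im=im[crop[1]:crop[3],crop[0]:crop[2]]
    cv2.imwrite("pics/"+n,cv2.resize(im,None,fx=s,fy=s,interpolation=cv2.INTER_CUBIC))
E
cat > look.py <<'E'
from h import *
a=capture("scene");b=capture("top")
save(a,"s0.png");save(b,"t0.png")
for c in(a,b): print(c["position"],c["attitude"],c["fx"],c["cx"],c["cy"])
for n in ["card_stand","card_edge","collar_grip","collar_pointer","lock_mark","clip_rail","clip","clip_grip","clip_mouth","tape_measure","screw_jar","purple_car","screwdriver_1"]:
    r=[pinpoint(n,c) for c in(a,b)]
    print(n,[[(np.round(q["centre"],1).tolist(),round(q["score"],2)) for q in k[:2]] for k in r])
    if r[0] and r[1]:
        x,e=tri([ray(c,k[0]["centre"]) for c,k in zip((a,b),r)]);print("   ",x.round(4),round(e,4))
o=get_obs();print(o)
E
python3 look.py; python3 -c "
import cv2,numpy as np
"
```

```text
[-0.24607925  0.70953803  0.82423742] [-0.38057515  0.80705835 -0.40982097  0.18938361] 400.56059554907296 268.1537653794473 211.47779220719858
[0.34530752 0.09669838 1.33094366] [-0.700318    0.71192885 -0.03519306  0.03838571] 503.27583808720556 278.8466647421061 207.04245098676247
card_stand [[([253.1, 240.5], 0.8), ([205.8, 264.2], 0.41)], [([267.1, 193.4], 0.64), ([383.0, 165.7], 0.18)]]
    [0.5196 0.131  0.0063] 0.0016
card_edge [[([246.8, 205.0], 0.93), ([279.5, 210.2], 0.18)], [([266.2, 183.3], 0.82)]]
    [0.5313 0.1343 0.137 ] 0.0051
collar_grip [[([277.6, 210.1], 0.38)], [([208.0, 192.0], 0.63)]]
    [0.4356 0.205  0.2314] 0.0779
collar_pointer [[], [([211.4, 204.1], 0.67)]]
lock_mark [[([210.5, 251.1], 0.41), ([279.1, 208.9], 0.29)], [([200.3, 195.8], 0.79)]]
    [0.5064 0.2962 0.0659] 0.0049
clip_rail [[([279.9, 211.6], 0.73), ([318.0, 203.2], 0.55)], [([385.3, 179.5], 0.93)]]
    [ 0.6026 -0.1435 -0.0523] 0.0655
clip [[([311.8, 179.9], 0.69)], [([378.6, 169.8], 0.8), ([268.6, 193.6], 0.45)]]
    [ 0.5584 -0.1509  0.1006] 0.0055
clip_grip [[([313.1, 190.5], 0.72), ([296
[... 723 characters left out ...]
4, 'joint_positions': array([-1.16099920e+00,  2.59987263e-01, -1.38089347e-01,  1.17269907e+00,
        3.78141205e-05,  1.57082686e+00]), 'joint_vel': array([-0.00022711, -0.00016005, -0.00058553, -0.00134649, -0.00018519,
        0.00018591]), 'joint_efforts': array([-1.21275138e-03, -4.05609977e+01,  2.54234666e+01,  1.00116988e-03,
        2.43475222e-05, -4.38138528e-06]), 'tcp_pos': array([ 0.20918116, -0.48152288,  0.25031504]), 'tcp_rot': array([9.79084735e-01, 2.03452899e-01, 2.06119423e-05, 6.25925073e-06]), 'wrist_force': array([ 0.0723722 ,  0.24787296, -0.28391797]), 'wrist_torque': array([-0.02816063, -0.01667745, -0.02672961]), 'finger_force': 0.0, 'width': 1.000213694106687}
```

View pictures.

```bash
python3 -c "
import cv2
t=cv2.imread('pics/t0.png');s=cv2.imread('pics/s0.png')
cv2.imwrite('pics/t1.png',cv2.resize(t[120:300,160:430],None,fx=2.96,fy=2.96,interpolation=2))
cv2.imwrite('pics/s1.png',cv2.resize(s[130:310,170:400],None,fx=3.3,fy=3.3,interpolation=2))"
```

```text
(no output)
```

View pics/t1.png

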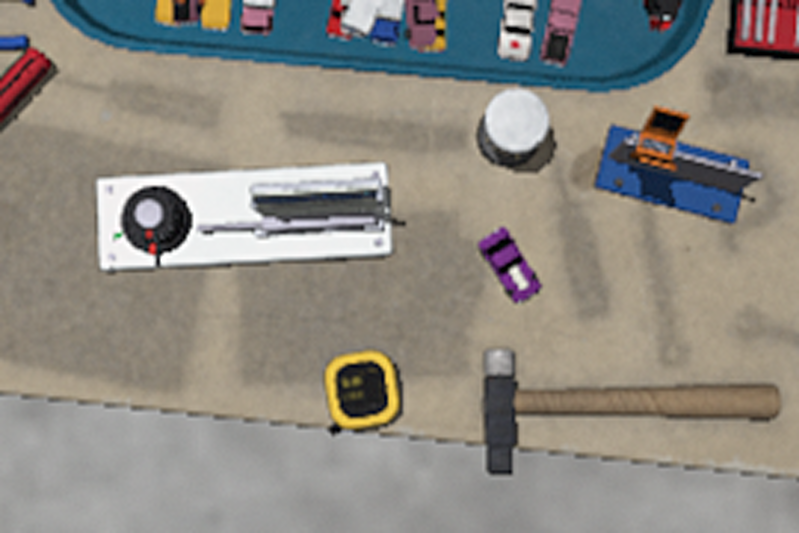

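View pics/s1.png

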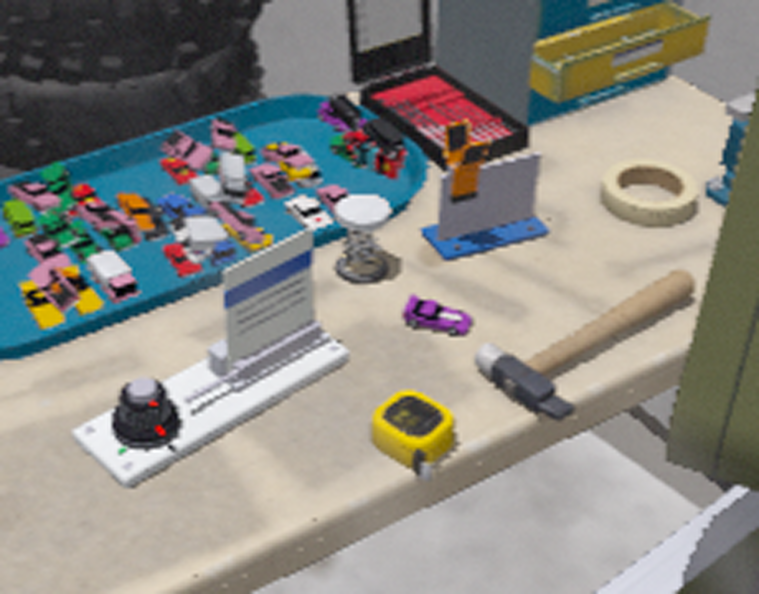

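```bash
cat > m.py <<'E'
from h import *
import pickle
b=dict(position=[0.34530752,0.09669838,1.33094366],attitude=[-0.700318,0.71192885,-0.03519306,0.03838571],fx=503.27583808720556,fy=503.27583808720556,cx=278.8466647421061,cy=207.04245098676247)
a=dict(position=[-0.24607925,0.70953803,0.82423742],attitude=[-0.38057515,0.80705835,-0.40982097,0.18938361],fx=400.56059554907296,fy=400.56059554907296,cx=268.1537653794473,cy=211.47779220719858)
if __name__=="__main__":
    for nm,n,c in(("t0","top",b),("s0","scene",a)):
        im=cv2.imread(f"pics/{nm}.png").astype(int); B,G,Rr=im[...,0],im[...,1],im[...,2]
        def cen(m,box):
            M=np.zeros(m.shape,np.uint8); x0,y0,x1,y1=box; M[y0:y1,x0:x1]=m[y0:y1,x0:x1]; return M
        if n=="top":
            for k,m,box,z in(("stand",im.min(2)>150,(188,165,300,215),.014),("blue",(B>Rr+50)&(B>G+25),(355,155,420,200),.008)):
                ys,xs=np.nonzero(cen(m,box)); w=np.array([atz(c,(x,y),z)[:2] for x,y in zip(xs,ys)],np.float32)*1000
                r=cv2.minAreaRect(w); print(k,len(w),np.round(r[0],1),np.round(r[1],1),r[2])
        red=(Rr>G+70)&(Rr>B+70)&(Rr>110)&(G<70); gr=(G>Rr+30)&(G>B+20)
        org=(Rr>G+50)&(G>B+25)&(Rr>120)
        for k,m,box in(("red",red,(195,185,225,210) if n=="top" else (195,240,235,275)),("green",gr,(190,190,207,206) if n=="top" else (195,255,215,275)),("orange",org,(370,150,400,180) if n=="top" else (295,160,325,195))):
            M=cen(m,box);q,L,st,ce=cv2.connectedComponentsWithStats(M)
            print(n,k,[(ce[i].round(1).tolist(),st[i].tolist()) for i in range(1,q) if st[i,4]>1])
            if k=="green":
                for i in range(1,q): print(atz(c,ce[i],.014).round(4))
            if k=="red":
                for i in range(1,q): print(atz(c,ce[i],.030).round(4))
E
python3 m.py
```

```text
stand 2168 [523.8 198.2] [ 83.4 261.8] 2.351249933242798
blue 475 [ 555.2 -186.1] [127.5  57.7] 74.05023193359375
top red [([209.5, 198.5], [209, 198, 2, 2, 4]), ([211.2, 203.5], [210, 202, 3, 4, 10])]
[0.5067 0.2818 0.03  ]
[0.4935 0.2774 0.03  ]
top green [([199.0, 199.2], [198, 198, 3, 3, 6])]
[0.5074 0.3118 0.014 ]
top orange [([386.6, 157.4], [381, 156, 12, 4, 18]), ([381.5, 166.0], [376, 164, 12, 6, 31]), ([380.9, 172.8], [375, 169, 13, 9, 49])]
scene red [([216.0, 251.8], [215, 251, 3, 2, 4]), ([218.0, 260.0], [217, 259, 3, 3, 7])]
[0.5251 0.2624 0.03  ]
[0.4921 0.2776 0.03  ]
scene green [([206.5, 266.0], [206, 265, 2, 3, 4])]
[0.507  0.3085 0.014 ]
scene orange [([310.2, 167.1], [307, 166, 6, 4, 10]), ([305.0, 168.5], [305, 168, 1, 2, 2]), ([308.5, 175.3], [305, 171, 12, 9, 33]), ([310.4, 183.9], [307, 179, 8, 10, 54])]
```

```bash
cat > ov.py <<'E'
from m import *
import sys
def fr(x,y,yaw): 
    return lambda X,Y,Z:np.array([x+np.cos(yaw)*X-np.sin(yaw)*Y,y+np.sin(yaw)*X+np.cos(yaw)*Y,Z])/np.array([1000,1000,1000])
rail=fr(555.2,-186.1,-.278); cl=float(sys.argv[1]); pz=float(sys.argv[2]); dx=float(sys.argv[3])
col=fr(520.5,275.8,.041); sta=fr(526.5,131,.041)
L=[]
for s in(-1,1):
    L.append(([rail(s*2,y,90) for y in(-60,60)],(0,255,255)))
    P=[rail(dx+s*23,cl+y,pz+46) for y in(-15,15)]; Q=[rail(dx+s*15,cl+y,pz+5) for y in(15,-15)]; L.append((P+Q+P[:1],(0,255,0)))
L.append(([rail(x,y,8) for x,y in((-30,-65),(30,-65),(30,65),(-30,65),(-30,-65))],(255,255,0)))
L.append(([col(21*np.cos(t),21*np.sin(t),53) for t in np.linspace(0,6.3,40)],(0,255,0)))
L.append(([col(30*np.cos(t),30*np.sin(t),28) for t in np.linspace(0,6.3,40)],(255,0,255)))
L.append(([col(12.5*np.cos(t),12.5*np.sin(t),62) for t in np.linspace(0,6.3,40)],(0,255,255)))
L.append(([sta(x,y,140) for x,y in((-1.5,-52),(1.5,-52),(1.5,52),(-1.5,52),(-1.5,-52))],(0,0,255)))
def draw(f,c,box,s):
    im=cv2.imread(f)[box[1]:box[3],box[0]:box[2]]; im=cv2.resize(im,None,fx=s,fy=s,interpolation=cv2.INTER_CUBIC)
    for P,k in L:
        p=np.array([(proj(c,X)+.5-np.array(box[:2]))*s for X in P]); cv2.polylines(im,[p.round().astype(np.int32)],False,k,1)
    return im
o=np.full((600,800,3),0,np.uint8)
for (f,c,box,s),(X,Y) in zip((("pics/t0.png",b,(355,148,425,202),5.5),("pics/s0.png",a,(288,158,358,212),5.5),("pics/t0.png",b,(185,165,305,218),3.3),("pics/s0.png",a,(190,190,290,282),3)),((0,0),(400,0),(0,310),(400,310))):
    i=draw(f,c,box,s)[:600-Y,:400]; o[Y:Y+i.shape[0],X:X+i.shape[1]]=i
cv2.imwrite(sys.argv[4],o)
print(atz(b,(378.6,169.8),.1006),atz(a,(311.8,179.9),.1006), atz(b,(266.2,183.3),.14),atz(a,(246.8,205),.14),atz(b,(213.4,208.5),.014))
E
python3 ov.py 28 100 0 pics/o1.png
```

```text
[ 0.56241439 -0.14708535  0.1006    ] [ 0.55436777 -0.15459864  0.1006    ] [0.52736413 0.13039113 0.14      ] [0.53191051 0.14013454 0.14      ] [0.48197232 0.27383793 0.014     ]
```

View pics/o1.png

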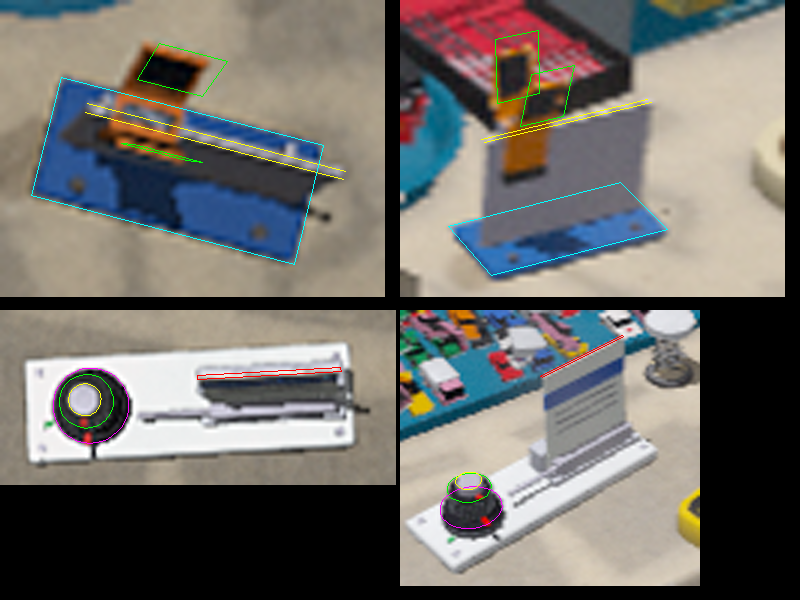

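```bash
cat > f.py <<'E'
from m import *
for t,s in(((142,42),(495,50)),((212,62),(537,42))):
    x,e=tri([ray(b,(355+t[0]/5.5-.5,148+t[1]/5.5-.5)),ray(a,(288+(s[0]-400)/5.5-.5,158+s[1]/5.5-.5))]); x*=1000
    d=x[:2]-[555.2,-186.1];c,n=np.cos(-.278),np.sin(-.278); print(x,e,"rail",c*d[0]+n*d[1],-n*d[0]+c*d[1])
E
python3 f.py; python3 ov.py 35 94 0 pics/o2.png
```

```text
[ 588.72039397 -146.7436073   140.54192936] 0.003098013362752268 rail 21.432727203589437 47.04445411413702
[ 580.35973001 -176.52848215  139.08234974] 0.0020665891415172287 rail 21.567012818421773 16.108691010206723
[ 0.56241439 -0.14708535  0.1006    ] [ 0.55436777 -0.15459864  0.1006    ] [0.52736413 0.13039113 0.14      ] [0.53191051 0.14013454 0.14      ] [0.48197232 0.27383793 0.014     ]
```

View pics/o2.png

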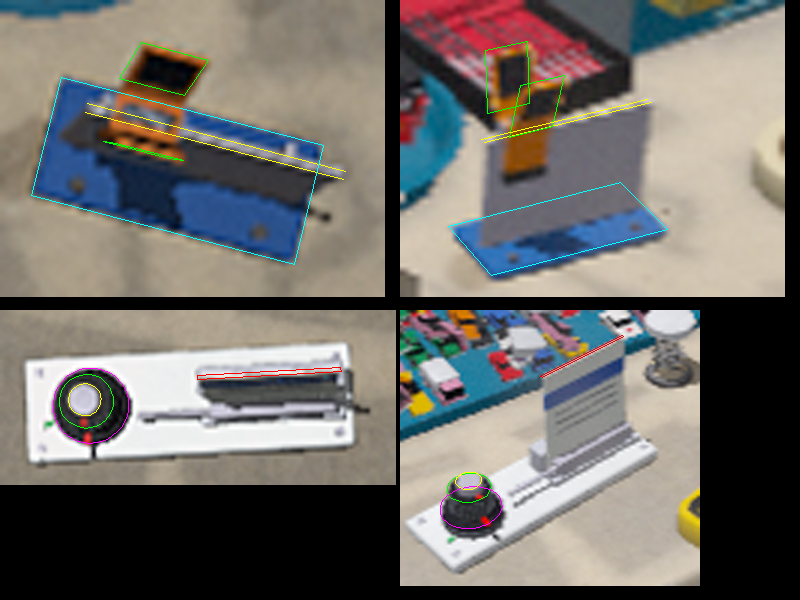

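Request:
{"api": "step_arm", "payload": {"targets": [[22,54,0,0.125],[44,108,0,0.25],[66,162,0,0.375],[88,216,0,0.5],[111,270,0,0.625]], "gripper": 64}}

```text
clock: 2.02
tcp_pos: [0.3207, -0.21, 0.2506]
tcp_rot: [0.868, 0.496, 0.0, 0.0]
wrist_force: [1.7, 0.3, -0.4]
width: 0.75
finger_force: 0.0
```

Request:
{"api": "step_arm", "payload": {"targets": [[22,54,0,0.125],[44,108,0,0.25],[66,162,0,0.375],[88,216,0,0.5],[111,270,0,0.625]]}}

```text
clock: 2.65
tcp_pos: [0.4317, 0.0604, 0.2506]
tcp_rot: [0.673, 0.739, 0.0, 0.001]
wrist_force: [0.7, -0.1, 0.7]
width: 0.748
finger_force: 0.0
```

Request:
{"api": "step_arm", "payload": {"targets": [[22,54,0,0.125],[44,108,-20,0.25],[66,162,-50,0.375],[89,217,-90,0.51],[89,217,-100,0.51]]}}

```text
clock: 3.28
tcp_pos: [0.5204, 0.2782, 0.1479]
tcp_rot: [0.466, 0.885, -0.0, -0.001]
wrist_force: [0.2, 0.1, -0.6]
width: 0.748
finger_force: 0.0
```

Request:
{"api": "step_arm", "payload": {"targets": [[0,-1,-25,0],[0,-1,-55,0],[0,-1,-80,0],[0,-1,-93,0],[0,-1,-103,0]]}}

```text
clock: 3.9
tcp_pos: [0.5203, 0.2741, 0.0472]
tcp_rot: [0.467, 0.884, 0.0, 0.0]
wrist_force: [-0.4, 0.9, 0.3]
width: 0.748
finger_force: 0.0
```

```bash
python3 -c "
from h import *
o=get_obs();print(o['joint_positions'].round(3),o['tcp_pos'],o['wrist_force'],o['wrist_torque'])"
```

```text
[ 0.485  0.518 -0.304  0.749 -0.     1.458] [0.52032304 0.27407605 0.04722465] [-0.36736081  0.9253459   0.28017266] [-0.01305326  0.00796583  0.06692325]
```

Request:
{"api": "step_arm", "payload": {"targets": [[0,1.5,-1,0],[0,1.5,-1,0],[0,1.5,-1,0],[0,1.5,-1,0],[0,1.5,-1,0]], "gripper": 0}}

```text
clock: 4.53
tcp_pos: [0.5201, 0.2759, 0.0469]
tcp_rot: [0.467, 0.884, 0.0, 0.0]
wrist_force: [-2.7, -1.9, 5.8]
width: 0.469
finger_force: 61.3
```

Request:
{"api": "step_arm", "payload": {"targets": [[0,0,0,-0.12],[0,0,0,-0.26],[0,0,0,-0.4],[0,0,0,-0.54],[0,0,0,-0.68]]}}

```text
clock: 5.15
tcp_pos: [0.5197, 0.2758, 0.0469]
tcp_rot: [0.737, 0.676, -0.0, -0.0]
wrist_force: [-3.6, -2.5, 6.7]
width: 0.472
finger_force: 61.6
```

Request:
{"api": "step_arm", "payload": {"targets": [[0,0,0,-0.14],[0,0,0,-0.27],[0,0,0,-0.38],[0,0,0,-0.45],[0,0,0,-0.45]]}}

```text
clock: 5.78
tcp_pos: [0.5195, 0.2759, 0.0469]
tcp_rot: [0.868, 0.497, -0.0, -0.0]
wrist_force: [-3.7, -1.9, 6.6]
width: 0.471
finger_force: 61.7
```

```bash
cat > c.py <<'E'
from m import *
import sys
out=[]
for n in("top","scene"):
    c=capture(n); out.append(c["img"][165:225,180:260] if n=="top" else c["img"][235:285,180:250])
    for t,z in(("collar_pointer",.03),("lock_mark",.014)):
        for q in pinpoint(t,c)[:2]:
            w=atz(c,q["centre"],z)[:2]*1000-[520.5,275.8]; print(n,t,round(q["score"],2),w.round(1),np.hypot(*w).round(1),"ang",(np.arctan2(w[1],-w[0])+.041).round(3))
out=[cv2.resize(i[:,:,::-1],(400,300),interpolation=2) for i in out]
cv2.imwrite(sys.argv[1],np.hstack(out)); o=get_obs(); print(o["tcp_pos"],o["wrist_force"],o["wrist_torque"],o["clock"])
E
python3 c.py pics/c1.png
```

```text
top collar_pointer 0.52 [   2.  -147.7] 147.8 ang -1.543
top collar_pointer 0.52 [  24.7 -455.3] 456.0 ang -1.584
scene lock_mark 0.63 [-19.6  39.3] 44.0 ang 1.149
[0.51952181 0.2758917  0.04689064] [-4.3747514  -1.37594642  5.97033579] [-0.38065153  0.77415301 -0.0728163 ] 6.075
```

View pics/c1.png

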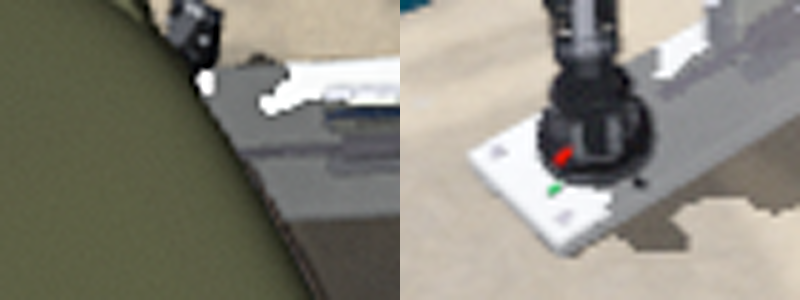

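Run:
```python
from m import *
im=cv2.imread("pics/c1.png").astype(int); B,G,R_=im[...,0],im[...,1],im[...,2]
for k,m,z in(("red",(R_>G+80)&(R_>B+80),.030),("green",(G>R_+50)&(G>B+30),.014)):
    m[:,:400]=0; ys,xs=np.nonzero(m); p=(180+(xs.mean()-400+.5)/400*70-.5,235+(ys.mean()+.5)/6-.5)
    w=atz(a,p,z)[:2]*1000-[520.5,275.8]; print(k,p,w,np.hypot(*w),np.arctan2(w[1],-w[0])+.041)
w=atz(a,(218.0,260.0),.03)[:2]*1000-[520.5,275.8];print(w,np.arctan2(w[1],-w[0])+.041)
```

```text
red (np.float64(208.04313063063063), np.float64(260.5900900900901)) [-12.40525733  25.23015048] 28.114958702820225 1.1548237495277682
green (np.float64(206.55449029126214), np.float64(265.97977346278316)) [-13.48660156  32.54437931] 35.22818539567595 1.2189325936721453
[-28.41447886   1.80775144] 0.10453515514085673
```

Request:
{"api": "step_arm", "payload": {"targets": [[0,0,0,-0.045],[0,0,0,-0.045],[0,0,0,-0.045],[0,0,0,-0.045],[0,0,0,-0.045]]}}

```text
clock: 6.7
tcp_pos: [0.5195, 0.2759, 0.0469]
tcp_rot: [0.879, 0.477, -0.0, -0.0]
wrist_force: [-2.8, -2.4, 6.6]
width: 0.475
finger_force: 61.7
```

Request:
{"api": "step_arm", "payload": {"targets": [[0,0,0,0],[0,0,0,0],[0,0,0,0],[0,0,0,0],[0,0,10,0]], "gripper": 64}}

```text
clock: 7.32
tcp_pos: [0.5195, 0.2756, 0.0559]
tcp_rot: [0.879, 0.477, -0.001, -0.0]
wrist_force: [-0.4, -0.8, 0.5]
width: 0.749
finger_force: 0.0
```

Request:
{"api": "step_arm", "payload": {"targets": [[0,0,40,0],[0,0,95,0],[0,-10,150,0],[0,-60,180,0],[0,-120,190,0]]}}

```text
clock: 7.95
tcp_pos: [0.5217, 0.156, 0.2499]
tcp_rot: [0.878, 0.478, 0.003, 0.001]
wrist_force: [0.7, 0.7, -0.7]
width: 0.75
finger_force: 0.0
```

Request:
{"api": "step_arm", "payload": {"targets": [[8,-60,0,0.04],[16,-120,0,0.08],[24,-180,0,0.12],[32,-240,0,0.2],[40,-300,0,0.3]], "gripper": 75}}

```text
clock: 8.57
tcp_pos: [0.5603, -0.146, 0.2473]
tcp_rot: [0.797, 0.604, 0.001, 0.001]
wrist_force: [1.8, 0.8, 0.6]
width: 0.878
finger_force: 0.0
```

```bash
cat > d.py <<'E'
from m import *
for n,c in(("top",capture("top")),("scene",capture("scene"))):
    save(c,n+"1.png")
    im=c["img"].astype(int);R_,G,B=im[...,0],im[...,1],im[...,2]
    x0,y0,x1,y1=(190,185,230,215) if n=="top" else (195,240,235,275)
    for k,m,z in(("red",(R_>G+70)&(R_>B+70),.03),("green",(G>R_+30)&(G>B+20),.014)):
        M=np.zeros(m.shape,np.uint8);M[y0:y1,x0:x1]=m[y0:y1,x0:x1];q,L,st,ce=cv2.connectedComponentsWithStats(M)
        for i in range(1,q):
            w=atz(c,ce[i],z)[:2]*1000-[520.5,275.8];print(n,k,st[i,4],ce[i].round(1),w.round(1),np.hypot(*w).round(1),(np.arctan2(w[1],-w[0])+.041).round(3))
o=get_obs();print(o["tcp_pos"],o["clock"],o["joint_positions"].round(2))
E
python3 d.py
```

```text
top red 13 [202.6 196. ] [-7.  23.9] 24.9 1.329
top green 5 [198.8 199.4] [-13.8  36.5] 39.0 1.251
scene red 3 [209. 252.] [16.7  3.1] 17.0 2.996
scene red 8 [207.8 260.1] [-10.2  24.8] 26.9 1.221
scene green 4 [206.5 266. ] [-13.5  32.7] 35.4 1.221
[ 0.5607697  -0.14975335  0.24681796] 8.675 [-0.26  0.36 -0.01  1.2  -0.    1.59]
```

Request:
{"api": "step_arm", "payload": {"targets": [[2,-5,-20,-0.004],[2,-5,-45,-0.004],[2,-5,-65,-0.004],[2,-5,-77,-0.004],[2,-5,-77,-0.004]], "gripper": 80}}

```text
clock: 9.3
tcp_pos: [0.5616, -0.1485, 0.1689]
tcp_rot: [0.799, 0.602, -0.0, -0.001]
wrist_force: [0.6, 0.8, -0.3]
width: 0.937
finger_force: 0.0
```

Run:
```python
from m import *
s=capture("scene");t=capture("top"); o=get_obs();print(o["tcp_pos"],o["tcp_rot"])
im=np.hstack([cv2.resize(s["img"][140:215,280:360,::-1],(400,375),interpolation=2),cv2.resize(t["img"][140:215,350:430,::-1],(400,375),interpolation=2)])
cv2.imwrite("pics/g1.png",im)
```

```text
[ 0.56267291 -0.14889594  0.17015014] [7.98818563e-01 6.01571704e-01 4.21088320e-04 4.60287921e-04]
```

View pics/g1.png

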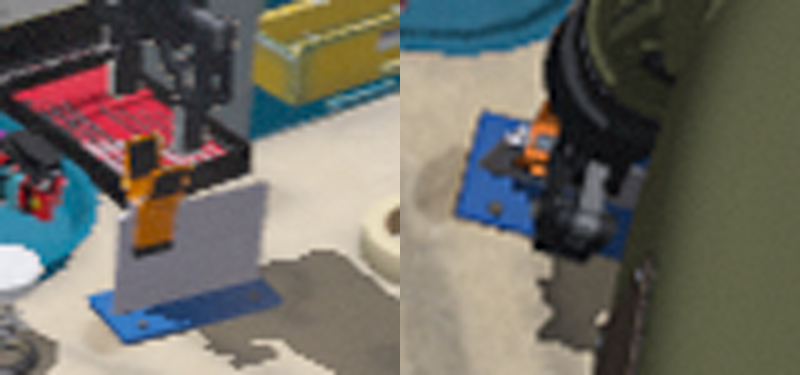

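Run:
```python
from m import *
c,n=np.cos(-.278),np.sin(-.278)
def sh(X): 
    p=proj(a,X);q=proj(b,X); return ((p+.5-[280,140])*5).round(), ((q+.5-[350,140])*5+[400,0]).round()
for d in(-40,40):
  for z in(.151,.163,.2): print("finger",d,z,*sh([.5627+c*d/1000,-.1489+n*d/1000,z]))
for nm,(x,y) in(("clip",(.5629,-.1554)),):
  for d in(-23,23):
    for w in (-15,15):print(nm,d,w,*sh([x+c*d/1000-n*w/1000,y+n*d/1000+c*w/1000,.140]))
```

```text
finger -40 0.151 [181. 164.] [550. 213.]
finger -40 0.163 [183. 148.] [554. 209.]
finger -40 0.2 [187.  98.] [570. 196.]
finger 40 0.151 [124. 109.] [590.  52.]
finger 40 0.163 [125.  93.] [595.  47.]
finger 40 0.2 [128.  44.] [612.  29.]
clip -23 -15 [194. 158.] [598. 189.]
clip -23 15 [154. 167.] [537. 173.]
clip 23 -15 [161. 127.] [620.  98.]
clip 23 15 [122. 135.] [560.  82.]
```

Request:
{"api": "step_arm", "payload": {"targets": [[0,-6,-10,-0.004],[0,-6,-22,-0.004],[0,-6,-34,-0.004],[0,-6,-46,-0.004],[0,-6,-46,-0.004]]}}

```text
clock: 10.02
tcp_pos: [0.561, -0.1547, 0.1217]
tcp_rot: [0.8, 0.6, -0.001, -0.001]
wrist_force: [0.4, 0.4, 0.3]
width: 0.939
finger_force: 0.0
```

Request:
{"api": "step_arm", "payload": {"targets": [[0,0,0,0],[0,0,0,0],[0,0,0,0],[0,0,0,0],[0,0,0,0]], "gripper": 48}}

```text
clock: 10.65
tcp_pos: [0.5625, -0.1551, 0.1236]
tcp_rot: [0.8, 0.6, 0.0, 0.0]
wrist_force: [1.4, -0.4, 1.0]
width: 0.564
finger_force: 0.5
```

Request:
{"api": "step_arm", "payload": {"targets": [[0,0,0,0],[0,0,0,0],[0,0,0,0],[0,0,0,0],[0,0,0,0]], "gripper": 32}}

```text
clock: 11.28
tcp_pos: [0.5638, -0.1555, 0.1257]
tcp_rot: [0.8, 0.6, 0.001, 0.002]
wrist_force: [0.7, -0.8, 9.7]
width: 0.382
finger_force: 9.2
```

Request:
{"api": "step_arm", "payload": {"targets": [[0,0,0,0],[0,0,0,0],[0,0,0,0],[0,0,0,0],[0,0,0,0]], "gripper": 0}}

```text
clock: 11.9
tcp_pos: [0.5638, -0.1555, 0.1269]
tcp_rot: [0.8, 0.6, 0.002, 0.002]
wrist_force: [-2.3, -0.3, 17.3]
width: 0.207
finger_force: 60.2
```

Run:
```python
from m import *
s=capture("scene"); o=get_obs();print(o["tcp_pos"],o["tcp_rot"],o["wrist_force"],o["wrist_torque"],o["width"])
cv2.imwrite("pics/g2.png",cv2.resize(s["img"][130:220,270:370,::-1],(800,720)[:2],interpolation=2)[:600])
```

```text
[ 0.5638758  -0.15554108  0.12689467] [0.80006053 0.59991305 0.00164459 0.00218703] [-3.63717926  0.8806806  17.97919642] [ 0.07959067  0.56572327 -0.01017427] 0.20957001177835946
```

View pics/g2.png

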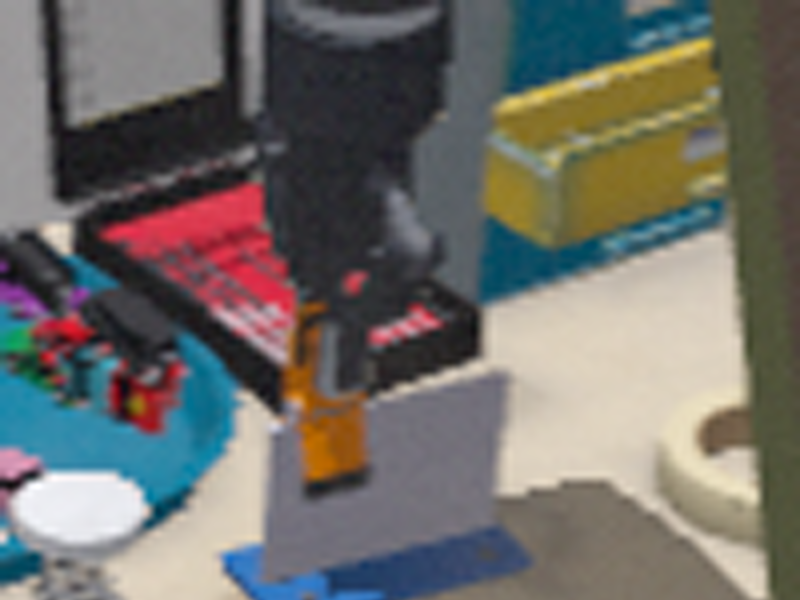

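Request:
{"api": "step_arm", "payload": {"targets": [[0,0,3,0],[0,0,10,0],[0,0,25,0],[0,0,45,0],[0,0,70,0]]}}

```text
clock: 12.58
tcp_pos: [0.5617, -0.1549, 0.1939]
tcp_rot: [0.8, 0.6, -0.0, -0.001]
wrist_force: [0.6, 0.3, -0.1]
width: 0.211
finger_force: 58.5
```

Request:
{"api": "step_arm", "payload": {"targets": [[0,0,25,0],[0,0,50,0],[0,0,70,0],[0,0,80,0],[0,0,80,0]]}}

```text
clock: 13.2
tcp_pos: [0.5625, -0.1551, 0.274]
tcp_rot: [0.8, 0.6, 0.0, 0.0]
wrist_force: [-0.8, -0.7, -0.9]
width: 0.213
finger_force: 58.5
```

```bash
cat > e.py <<'E'
from m import *
import sys
s=capture("scene");t=capture("top"); o=get_obs();print(o["tcp_pos"],o["tcp_rot"],o["wrist_force"],o["wrist_torque"],o["width"],o["clock"])
for n in("clip","clip_mouth","clip_grip"):
    for c in(s,t): print(n,[(np.round(q["centre"],1).tolist(),round(q["score"],2)) for q in pinpoint(n,c)[:2]])
save(s,sys.argv[1]+"s.png");save(t,sys.argv[1]+"t.png")
T=o["tcp_pos"]
for d in((0,0,0),(0,0,-.03),(0,0,-.068)):
    print(d,proj(a,T+d).round(1),proj(b,T+d).round(1))
im=np.hstack([cv2.resize(c["img"][y:y+75,x:x+100,::-1],(400,300),interpolation=2) for c,(x,y) in((s,(proj(a,T-[0,0,.03])-[50,37]).astype(int)),(t,(proj(b,T)-[50,37]).astype(int)))])
print((proj(a,T-[0,0,.03])-[50,37]).astype(int),(proj(b,T)-[50,37]).astype(int))
cv2.imwrite(sys.argv[1]+".png",im)
E
python3 e.py pics/l1
```

```text
[ 0.56177044 -0.15490758  0.27256402] [ 8.00039271e-01  5.99947254e-01 -4.28059906e-04 -5.23144410e-04] [-0.22023619  0.01005577 -1.20366423] [ 0.00325763 -0.01215863 -0.02146036] 0.2090243691768371 13.3
clip [([313.7, 139.7], 0.45)]
clip [([395.5, 162.5], 0.69)]
clip_mouth [([313.7, 153.5], 0.77), ([314.5, 201.1], 0.47)]
clip_mouth [([388.0, 163.3], 0.54)]
clip_grip [([317.1, 133.4], 0.5)]
clip_grip [([396.6, 154.1], 0.48)]
(0, 0, 0) [314.1 132.8] [397.7 155.7]
(0, 0, -0.03) [313.4 141.4] [394.6 158.5]
(0, 0, -0.068) [312.5 151.9] [390.8 161.9]
[263 104] [347 118]
```

View pics/l1.png

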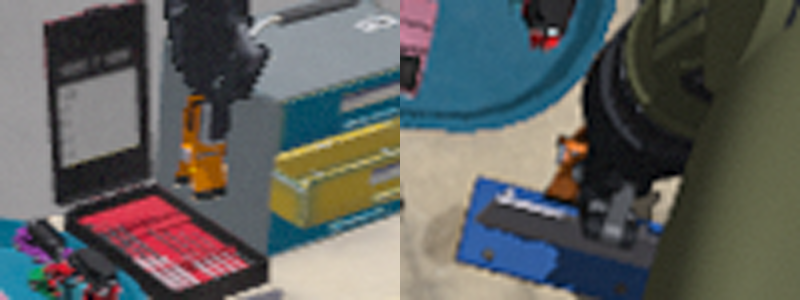

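Request:
{"api": "step_arm", "payload": {"targets": [[-4,30,0,0.04],[-10,85,0,0.11],[-18,145,0,0.18],[-25,200,0,0.25],[-31,248,0,0.3]]}}

```text
clock: 14.22
tcp_pos: [0.5306, 0.0949, 0.2733]
tcp_rot: [0.701, 0.714, 0.0, -0.0]
wrist_force: [-0.2, 0.4, -1.2]
width: 0.208
finger_force: 58.6
```

Request:
{"api": "step_arm", "payload": {"targets": [[-3,24,0,0.02],[-4.5,36,0,0.025],[-4.5,36,0,0.025],[-4.5,36,-15,0.025],[-4.5,36,-20,0.025]]}}

```text
clock: 14.85
tcp_pos: [0.526, 0.1277, 0.2516]
tcp_rot: [0.693, 0.721, -0.001, -0.001]
wrist_force: [-0.5, -0.8, -1.5]
width: 0.208
finger_force: 58.6
```

```bash
python3 e.py pics/l2
python3 - <<'E'
from m import *
ims={n:cv2.imread(f"pics/l2{n}.png").astype(int) for n in "st"}
for n,c in(("s",a),("t",b)):
    im=ims[n]; B,G,R_=im[...,0],im[...,1],im[...,2]; m=(R_>G+50)&(G>B+25)&(R_>110)
    x,y=proj(c,[.5265,.129,.22]).astype(int); M=np.zeros(m.shape,np.uint8); M[y-25:y+25,x-25:x+25]=m[y-25:y+25,x-25:x+25]
    ys,xs=np.nonzero(M); print(n,xs.min(),xs.max(),ys.min(),ys.max(),xs.mean(),ys.mean(),len(xs))
E
```

```text
[0.52598202 0.12794904 0.25194993] [ 6.92981921e-01  7.20953786e-01 -1.12752619e-03 -6.50851638e-04] [-0.1696011  -0.45221161 -0.55295261] [ 0.08305809  0.00771718 -0.00548611] 0.20659795995274682 14.95
clip [([314.8, 199.5], 0.6), ([251.9, 182.3], 0.57)]
clip []
clip_mouth [([253.7, 195.1], 0.71)]
clip_mouth []
clip_grip [([252.5, 193.9], 0.71), ([253.9, 173.4], 0.59)]
clip_grip []
(0, 0, 0) [250.6 171.6] [265.8 176.1]
(0, 0, -0.03) [250.8 180.8] [266.2 178.4]
(0, 0, -0.068) [251. 192.] [266.7 181. ]
[200 143] [215 139][ WARN:0@0.019] global loadsave.cpp:275 findDecoder imread_('pics/l2s.png'): can't open/read file: check file path/integrity
Traceback (most recent call last):
AttributeError: 'NoneType' object has no attribute 'astype'
```

View pics/l2.png

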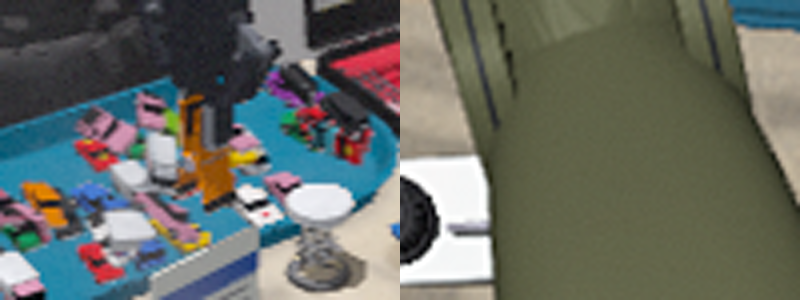

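Request:
{"api": "step_arm", "payload": {"targets": [[0.5,1,-10,0],[0.5,1,-22,0],[0.5,1,-34,0],[0.5,1,-42,0],[0.5,1,-42,0]]}}

```text
clock: 15.88
tcp_pos: [0.5265, 0.1298, 0.2103]
tcp_rot: [0.692, 0.721, -0.001, -0.001]
wrist_force: [0.9, -0.3, -0.9]
width: 0.218
finger_force: 58.6
```

Request:
{"api": "step_arm", "payload": {"targets": [[0,0,-6,0],[0,0,-13,0],[0,0,-20,0],[0,0,-20,0],[0,0,-20,0]]}}

```text
clock: 16.5
tcp_pos: [0.5272, 0.13, 0.1913]
tcp_rot: [0.692, 0.721, 0.0, 0.0]
wrist_force: [-0.2, -0.2, -0.5]
width: 0.207
finger_force: 58.6
```

```bash
python3 e.py pics/l3
```

```text
[0.52739724 0.13000465 0.1915528 ] [6.92478385e-01 7.21438573e-01 2.20526913e-04 1.48562293e-04] [ 0.60683722  0.18791839 -1.01771874] [-0.00370451  0.00040294 -0.03483933] 0.2097909382128914 16.6
clip [([249.1, 196.9], 0.55)]
clip []
clip_mouth [([251.8, 212.0], 0.55)]
clip_mouth []
clip_grip [([250.8, 191.8], 0.59)]
clip_grip []
(0, 0, 0) [250.1 189.8] [265.7 179.9]
(0, 0, -0.03) [250.3 198.4] [266.1 181.9]
(0, 0, -0.068) [250.6 208.9] [266.6 184.3]
[200 161] [215 142]
```

View pics/l3.png

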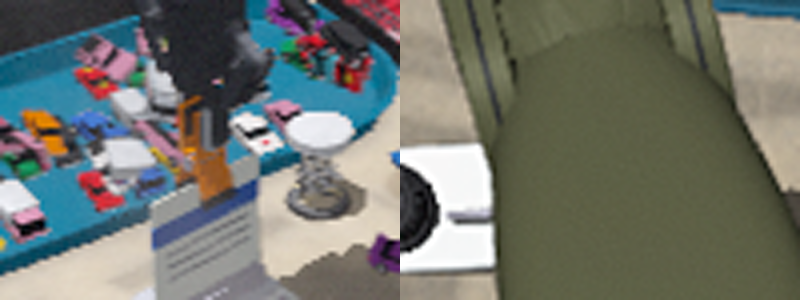

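The clip sits astride the card's top edge: one jaw is in front of the blue band and the other is hidden behind the card. There is no contact force.

```bash
python3 -c "
from workcell import *
print(job_done())"
```

```text
the job is handed in; nothing more can be done
None
```

I turned the collar to the green mark as closely as I could measure (about 1.28 rad against 1.25). The clip is held squeezed wide open astride the middle of the card's top edge, with no contact force showing, and the job is handed in.

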